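# Unclamp the card reader stand, squeeze its button, raise it to the second stop and hold

### The arm

A 6-joint arm with a two-finger parallel gripper is mounted at the origin on a cart in front of the work surface, level with it; the furniture and walls round the work are solid. World frame = base frame: x ahead of the robot, y to its left, z up, the work surface at z = 0. Lengths are in m, angles in rad, forces in N, time in s.
With the tool pointing down it reaches from about 0.375 to 0.975 m from the base axis. Payload 3.8 kg.
Tool frame: the origin (TCP) lies at the very end of the fingers, on their centre line; the grasp point (between the pads) lies 19 mm behind it; z points along the fingers, y is the direction in which the jaws open and shut (so a half turn about z gives the same grasp; the last joint's range is limited). The gripper opens to 85 mm and grips with 20 to 120 N. Pads are 22 mm wide; open, the fingers measure 114 mm over their backs; the gripper's body (76 mm by 85 mm) begins 54 mm behind the grasp point. The pads swing forward as they close: fully open they stand 13 mm farther back than shut.
Start: joints at [-1.377, 0.264, 1.604, -0, 1.274, -0.037], TCP at [0.154, -0.657, 0.231] pointing down, gripper open.
Joint ranges: [-2.63, 2.63], [-0.94, 2.18], [0.31, 2.57], [-1.31, 4.45], [0, 2.66], [-2.55, 2.55]. Speed limits (rad/s): [2.57, 2.57, 3.14, 3.14, 3.14, 3.14].

### API

Orientations are given as a rotation vector (axis times angle).
In Python, from workcell import bot gives the robot as it stands.
- The arm moves only by the tool jog_arm, never from a script. Its argument "plan" is a list of rows, each an object of numbers: "claw": the closure, from 0 (fully open) to 1 (shut); "x", "y", "z": the shift along the tool's x, y, z in m; "turn": the turn about the tool's z in degrees. In form: [{"claw": .., "x": .., "y": .., "z": .., "turn": ..}, ...]. A call has 1 to 10 rows; each row shifts and turns the commanded pose from where the row before left it, along the tool's axes as they then stand; what a row does not reach is not made up. A row lasts 1/8 s, in which the tool goes at most 62.5 mm and 10.7 degrees, less where a joint would pass 70% of its speed; a pose out of reach is approached as far as the arm can. A call is refused whole if a number of a shift passes 0.0625 or a number of a turn 10.7, either way. A call with a gripper value outside its range is refused whole. The fingers move at their own pace and stop on an object; "newtons" is the grip in N (left out, the last holds). Time passes only in rows, so rows that do not move let the fingers close. It gives the time, the measured TCP pose, the force and the opening at its end, in the units of the state.
- bot.read_state(): the state, without advancing time (a new reading comes with each control period).
- bot.read_camera(name): name is "side" or "top"; returns the picture (384x512x3 uint8, red, green, blue); there is no depth.
- bot.camera_params(name): a dict with "fx", "fy", "cx", "cy" (pixels), "D" ([k1, k2, p1, p2, k3] as OpenCV has them; the pictures are not rectified), "world_to_cam" (4x4, takes a point from world to camera coordinates). Camera axes: x right, y up, looking along -z (the intrinsics and any distortion apply to the point x, -y, -z); pixel columns grow to the right and rows downward; lengths in m; the calibration is good to about 2 mm. A picture is of the moment at which its call begins. camera_params takes no time and is no camera call.
- bot.finish_job(): hands the job in, once; it reports no verdict.
The state is a dict: "time": time; "q": joint angles; "joint_vel": joint speeds; "joint_torque": joint torques, N m; "tool_pos": TCP position; "tcp_rot": TCP orientation; "wrist_force": force on the tool from outside, world axes, zero at the start; "torque": the same for the moment, N m; "width": opening from 0.0 (shut) to 1.0 (fully open).
Only numpy, scipy, OpenCV 4.12 (cv2) and the standard library are available. Lean on these libraries where they do the work, as an engineer would, in place of code of your own. Each camera call takes 0.05 s, during which the arm holds its last target. There are 200 camera calls.

### The job

The card reader on the counter stands on a telescopic post and a standing customer needs it higher. First swing the red clamp lever until it points straight out over the white tick on the collar; then grip the black head so that its orange button is squeezed in, and pull the reader straight up past the first stop to the second stop, fully extended. Leave the lever pointing straight out, do not knock the coffee cup, the bell or the sugar pourer, and finish while still holding the reader up at the second stop: it would sink back, and I will close the clamp while you hold it.

Things in the scene. Friction and masses are not known exactly. Their poses are not given: they have to be found in the camera images.
- reader_stand: Fixed stand of the card reader: dark base plate 165 x 125 x 10 mm, square post, black clamp collar (50 mm square, top z = 106 mm). Origin: on the counter under the post's axis; sections and head stay on this vertical axis. z up; x points from the post towards the reader (away from the robot at yaw 0): lever and white tick are on the -x side, the orange button on the -y side. Yaw -0.45 to 0.55.
- lever_pivot (a point): A point on the vertical axis of the clamp lever, at the height to grip the lever's knob (z = 134 mm); 36 mm in front (-x of the stand) of the post's axis.
- lever_knob (a point): Centre of the clamp lever's knob: an upright red peg, 18 mm in diameter, z = 115 to 151 mm, on the end of the flat red arm (13 mm wide, top at z = 117 mm), 85 mm from the pivot's axis. The point is at z = 134 mm. Pinch it from above, fingertips above the arm.
- clamp_lever (a joint): Angle of the red clamp lever about its vertical pivot, rad, -0.9 to 1.45. 0: arm straight out along the stand's -x, over the white tick: free. Positive: swung clockwise seen from above, towards the stand's +y. Starts at 0.7 to 1.4, clamped. Its cam frees the middle section only within about 0.2 rad of 0 and clamps on both sides of that. Stiff (1.5 N at the knob): stays where it is left.
- reader_head: Black head on the upper section; the card reader (165 x 76 mm) slopes up behind it on the +x side, from 25 mm behind the post's axis. Its grip block is centred on the post's axis: 32 mm along x, 34 mm along y, z = 120 to 178 mm when down. Origin: on the post's axis, on the counter when down; rises with the head. With reader and section 0.4 to 0.65 kg; friction adds 2 to 4 N.
- grip (a point): Where to grip the head from above: centre of the grip block, on the post's axis, z = 155 mm when the post is down and 305 mm at the second stop. Close the fingers along the stand's y, so that one pad presses the button and the other bears on the block's far face.
- button_face (a point): Centre of the orange button's outer face (18 x 28 mm, upright) in the -y side of the grip block, 23 mm from the post's axis when out, at the height of the grip; squeezed fully in it is flush with the block's side, 17 mm from the axis.
- release_button (a joint): How far the orange button is pressed in, m, 0 to 0.006; spring, 1.5 N to start, 4.5 N fully in. Pressed more than 0.0045 it frees the upper from the middle section; out, it catches the upper section when that is fully in or fully out (pulled with the button out, the upper section stays in). Keep it squeezed while pulling.
- upper_section (a joint): How far the upper section (carrying the head) is out of the middle section, m: 0 down, 0.075 fully out, which is the first stop. With the button squeezed it comes out first, before the middle section.
- middle_section (a joint): How far the middle section is out of the post, m: 0 down, 0.075 fully out. The upper section pulls it along once it is at the first stop; with both at 0.075 the post is at the second stop (head 150 mm above its start) and comes no farther. When the head is let go the middle section sinks back by the weight.
- coffee_cup: White cup with coffee, 63 mm in diameter with its handle 93 mm long, 50 mm high, loose on the counter at the stand's -y side. Origin: centre of its underside.
- bell: Chrome counter bell, 84 mm in diameter, 61 mm high, loose on the counter in front of the stand, to the left. Origin: centre of its underside.
- sugar_pourer: Glass sugar pourer, 68 mm in diameter, 150 mm high, loose on the counter at the far left, by the price card. Origin: centre of its underside.

How it is judged:
On the way, in this order (a step that is already met when the one before it is completed fails the run):
1. the clamp lever points straight out, within 0.17 rad (10 degrees), with the post still down (value of joint clamp_lever between -0.17 and 0.17 rad and value of joint each of upper_section, middle_section below 0.01 m), for 0.3 s.
2. the orange button is squeezed in by the fingers on the head while the post is still down (value of joint release_button above 0.0045 m and contact force between the fingers and reader_head above 1 N and value of joint upper_section below 0.02 m), for 0.1 s.
3. the upper section is out to the first stop (within 6 mm), in the fingers (value of joint upper_section above 0.069 m and contact force between the fingers and reader_head above 1 N), for 0.1 s.
At the end, for the whole second after the job is handed in: Both sections are out to within 6 mm of their stops (second stop, grip at least 293 mm above the counter), at rest (under 20 mm/s) and held up by the fingers on the head (more than 1 N); the clamp lever still points straight out (within 0.25 rad) (all of step 3 and value of joint middle_section above 0.069 m and height (world z) of grip above 0.293 m and linear speed of reader_head below 0.02 m/s and value of joint clamp_lever between -0.25 and 0.25 rad); the arm keeps its last pose, push and grip.
It fails at once if the coffee cup is shifted by more than 25 mm or tipped over (distance of coffee_cup from where it was at the start of the episode above 0.025 m or angle between coffee_cup's own z axis and vertical above 0.4 rad).
It fails at once if the bell is shifted by more than 25 mm or tipped over (distance of bell from where it was at the start of the episode above 0.025 m or angle between bell's own z axis and vertical above 0.4 rad).
It fails at once if the sugar pourer is shifted by more than 25 mm or tipped over (distance of sugar_pourer from where it was at the start of the episode above 0.025 m or angle between sugar_pourer's own z axis and vertical above 0.4 rad).
It also fails if it takes over 48 s, if anything falls off the work surface, if the arm or the gripper's body presses on something with over 40 N, if the wrist force passes 120 N, or if a joint passes its speed limit or range.

## Working session

There is one attempt and no reset: what is moved stays moved. The work goes in short steps, Python scripts to look and compute and a tool call to move; the robot and the scene stay as the last step left them, time stands still between calls to the robot, and variables do not carry over. Pictures are saved under pics/ and viewed, about 8 in all and at most 12, crops included, and the job is handed in when it is done.

Besides the shell and the picture viewer there is one more tool, called after "Call:" in YAML: its name, and indented under it one key for each argument. jog_arm: Moves the arm, as the interface text tells. Its arguments: {"type":"object","properties":{"plan":{"type":"array","items":{"type":"object","properties":{"claw":{"type":"number"},"x":{"type":"number"},"y":{"type":"number"},"z":{"type":"number"},"turn":{"type":"number"}}}},"newtons":{"type":"number"}},"required":["plan"]}

```bash
mkdir -p pics; python3 - <<'E'
from workcell import bot
import cv2
for n in("side","top"):
    im=bot.read_camera(n); cv2.imwrite(f"pics/{n}0.png",im[:,:,::-1])
    p=bot.camera_params(n); print(n,p)
print(bot.read_state())
E
```

```text
side {'fx': 453.564096471224, 'fy': 453.564096471224, 'cx': 255.18554083763382, 'cy': 193.84597534849354, 'D': array([0.00815879, 0.        , 0.        , 0.        , 0.        ]), 'world_to_cam': array([[-0.88303679, -0.46897223,  0.0176372 ,  0.50577905],
       [ 0.24301487, -0.42478038,  0.87206961, -0.19790848],
       [-0.40148449,  0.77435565,  0.48906393, -0.94415025],
       [ 0.        ,  0.        ,  0.        ,  1.        ]])}
top {'fx': 389.4968575470177, 'fy': 389.4968575470177, 'cx': 247.24496040046995, 'cy': 186.55317213325682, 'D': array([0.03689168, 0.        , 0.        , 0.        , 0.        ]), 'world_to_cam': array([[ 0.01119288, -0.99946288, -0.03080047,  0.09992496],
       [ 0.99023738,  0.00679905,  0.1392254 , -0.55005761],
       [-0.13894121, -0.03205811,  0.9897816 , -1.07036055],
       [ 0.        ,  0.        ,  0.        ,  1.        ]])}
{'time': 0.1, 'q': array([-1.37688543e+00,  2.64700707e-01,  1.60524721e+00, -9.18525628e-06,
        1.27371024e+00, -3.69035210e-02]), 'joint_vel': array([ 1.62518440e-04, -6.60729057e-05, -2.09014400e-03, -1.26479796e-03,
       -1.33323780e-03,  1.04263831e-03]), 'joint_torque': array([ 5.76954335e-04, -5.16707754e+01, -3.68590128e+01, -2.44766204e-05,
        6.29110989e-03, -9.81493606e-07]), 'tool_pos': array([ 0.15428412, -0.65644494,  0.23006583]), 'tcp_rot': array([-3.11864945e+00, -3.61525330e-01,  2.68015819e-04]), 'wrist_force': array([0.05323188, 0.33425117, 0.15564843]), 'torque': array([0.05957333, 0.01059705, 0.01348231]), 'width': 1.003040117231086}
```

View pics/top0.png

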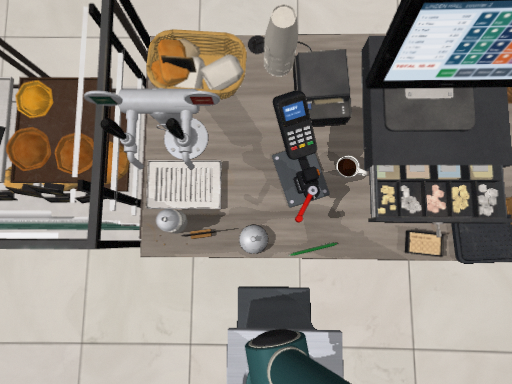

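View pics/side0.png

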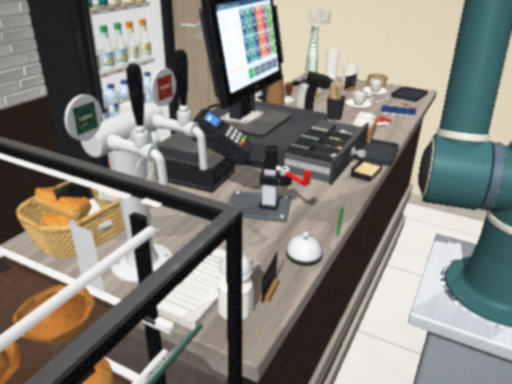

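The top view shows the post near (311,175), the red lever running from (312,190) to its knob near (298,218), the cup at (347,166) and the bell at (254,238). The side view shows the knob at (304,177) and the grip block at (270,160).

```bash
cat > h.py <<'E'
import numpy as np, cv2
from workcell import bot
def ray(n,uv):
    p=bot.camera_params(n); K=np.array([[p['fx'],0,p['cx']],[0,p['fy'],p['cy']],[0,0,1]])
    q=cv2.undistortPoints(np.array([[uv]],float),K,p['D'])[0,0]
    T=p['world_to_cam']; R=T[:3,:3]
    return -R.T@T[:3,3], R.T@np.array([q[0],-q[1],-1.])
def plane(n,uv,z):
    o,d=ray(n,uv); return o+d*(z-o[2])/d[2]
def proj(n,P):
    p=bot.camera_params(n); K=np.array([[p['fx'],0,p['cx']],[0,p['fy'],p['cy']],[0,0,1]])
    c=p['world_to_cam']@np.append(P,1); c=c[:3]*[1,-1,-1]
    return cv2.projectPoints(c.reshape(1,1,3),np.zeros(3),np.zeros(3),K,p['D'])[0].ravel()
def tri(a,b):
    (o1,d1),(o2,d2)=ray("top",a),ray("side",b)
    s=np.linalg.lstsq(np.c_[d1,-d2],o2-o1,rcond=None)[0]
    A,B=o1+s[0]*d1,o2+s[1]*d2; return (A+B)/2,np.linalg.norm(A-B)
def red(im):
    h=cv2.cvtColor(im,cv2.COLOR_RGB2HSV); return (((h[...,0]<6)|(h[...,0]>174))&(h[...,1]>170)&(h[...,2]>90)).astype(np.uint8)
E
python3 - <<'E'
from h import *
t=cv2.imread("pics/top0.png")[:,:,::-1].copy(); s=cv2.imread("pics/side0.png")[:,:,::-1].copy()
for n,im in(("top",t),("side",s)):
    c,l,st,ce=cv2.connectedComponentsWithStats(red(im))
    for i in range(1,c):
        if st[i,4]>15: print(n,st[i],ce[i])
a=cv2.resize(t[135:265,230:370],None,fx=5.5,fy=5.5,interpolation=cv2.INTER_CUBIC)
b=cv2.resize(s[135:225,220:330],None,fx=6,fy=6,interpolation=cv2.INTER_CUBIC)
cv2.imwrite("pics/tz.png",a[:,:,::-1]);cv2.imwrite("pics/sz.png",b[:,:,::-1])
E
```

```text
top [295 194  17  28 149] [303.         208.38926174]
side [159  77  10   8  47] [163.70212766  80.59574468]
side [160  88  11  10  44] [165.20454545  93.        ]
side [286 171  24  14 148] [300.25       177.31756757]
```

View pics/tz.png

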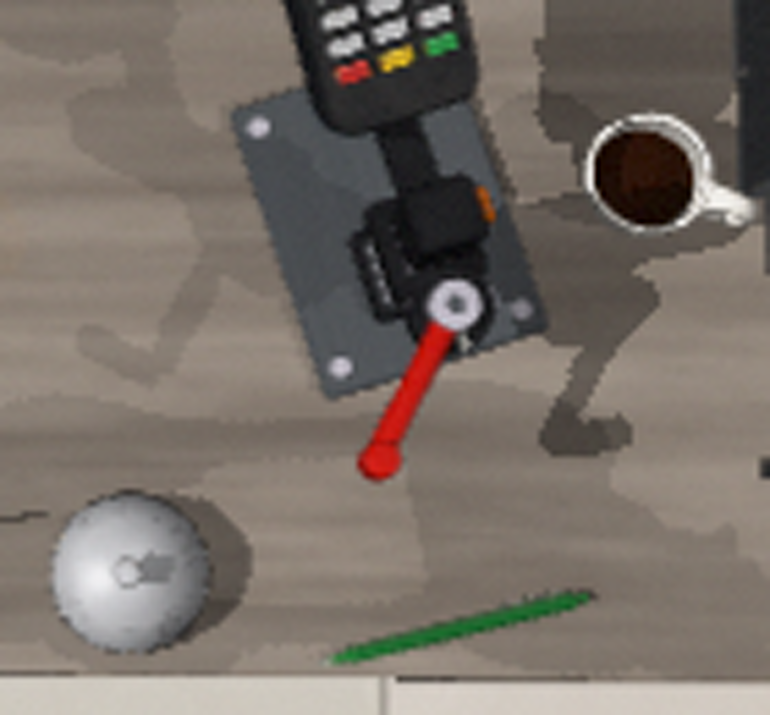

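View pics/sz.png

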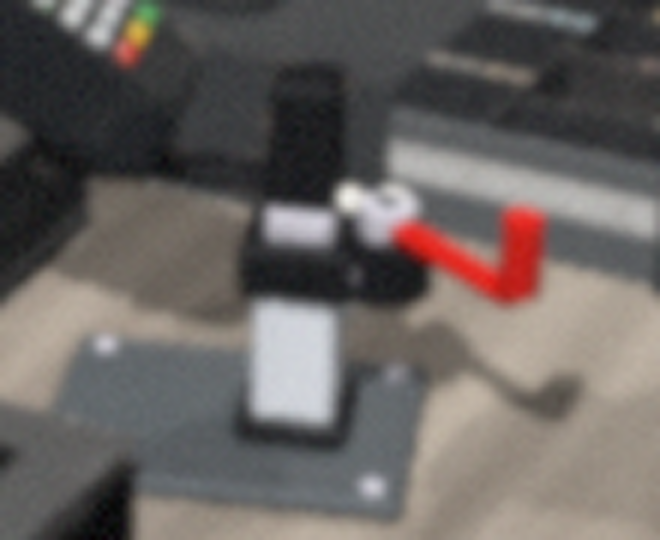

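The top crop shows the knob at (379,462), the hub at (456,303), the block top at about (448,214), and plate corners at (232,110), (328,398) and (548,328). In the side crop the knob's top is near (523,215) and the block's top centre is near (308,72).

```bash
python3 - <<'E'
from h import *
T=lambda x,y:((x+.5)/5.5-.5+230,(y+.5)/5.5-.5+135)
S=lambda x,y:((x+.5)/6-.5+220,(y+.5)/6-.5+135)
k=plane("top",T(379,462),.151);pv=plane("top",T(456,303),.128);b=plane("top",T(448,214),.178)
print("knob",k,"tri",tri(T(379,462),S(523,212)));print("hub",pv,tri(T(456,303),S(388,200)));print("block",b,tri(T(448,214),S(308,72)))
c=[plane("top",T(*p),.01) for p in((232,110),(328,398),(548,328))]
print(c,np.linalg.norm(c[1]-c[0]),np.linalg.norm(c[2]-c[1]))
e=c[0]-c[1];yaw=np.arctan2(e[1],e[0]);f=c[1]-c[2];yaw2=np.arctan2(-f[0],f[1])
d=b-pv;print("yaw",yaw,yaw2,np.arctan2(d[1],d[0]),np.linalg.norm(d[:2]),"arm",np.linalg.norm((k-pv)[:2]))
E
python3 - <<'E'
from h import *
T=lambda x,y:((x+.5)/5.5-.5+230,(y+.5)/5.5-.5+135)
print("bell",plane("top",T(130,572),.06),"cup",plane("top",T(645,175),.05), "cuphandle",plane("top",T(745,212),.03))
E
```

```text
knob [ 0.45287633 -0.02890058  0.151     ] tri (array([ 0.45284055, -0.02883164,  0.15167903]), np.float64(8.667554614538279e-06))
hub [ 0.5297254  -0.06801361  0.128     ] (array([ 0.52964617, -0.06930558,  0.12121029]), np.float64(0.0020981617264434317))
block [ 0.56366876 -0.05810822  0.178     ] (array([ 0.56351381, -0.0584835 ,  0.17644041]), np.float64(0.0009158028627984026))
[array([0.64924748, 0.03440044, 0.01      ]), array([ 0.4945192 , -0.01644454,  0.01      ]), array([ 0.53252991, -0.13199509,  0.01      ])] 0.16286820744594002 0.12164186620110014
yaw 0.31749192053867187 0.31780322370335995 0.28393646864797906 0.035359135692306004 arm 0.08622996876440955
bell [0.40223553 0.0862079  0.06      ] cup [ 0.60694086 -0.17544503  0.05      ] cuphandle [ 0.59151789 -0.23072245  0.03      ]
```

Call:
jog_arm:
  plan:
    - {"turn": 10.2,"claw": 0}
    - {"turn": 10.2}
    - {"turn": 10.2}
    - {"turn": 10.2}

```text
schema error: expected keys claw, x, y, z, turn
```

Call:
jog_arm:
  plan:
    - {"y": -0.055}
    - {"y": -0.055}
    - {"y": -0.055}
    - {"y": -0.055}
    - {"y": -0.055}
    - {"y": -0.055}
    - {"y": -0.055}
    - {"y": -0.055}
    - {"y": -0.055}
    - {"y": -0.055}

```text
schema error: expected keys claw, x, y, z, turn
```

```bash
cat >> h.py <<'E'
def to(P,psi):
    s=bot.read_state(); from scipy.spatial.transform import Rotation as Ro
    R=Ro.from_rotvec(s['tcp_rot']).as_matrix(); a=np.arctan2(R[1,0],R[0,0])
    print("t",s['time'],"tcp",s['tool_pos'].round(4),"psi",a.round(3),"toolz",R[:,2].round(3),"w",s['width'],"F",s['wrist_force'].round(1),"q6",s['q'][5].round(2))
    d=np.array(P)-s['tool_pos']; print("shift",(R.T@d).round(4),"turn",np.degrees(a-psi).round(2))
E
python3 -c "
from h import *
to([.4525,-.029,.175],-.48)"
```

```text
t 0.1 tcp [ 0.1543 -0.6564  0.2301] psi 0.231 toolz [-0.     0.002 -1.   ] w 1.003040117231086 F [0.1 0.3 0.2] q6 -0.04
shift [ 0.4338 -0.5425  0.0562] turn 40.73
```

All keys are required in every row.

Call:
jog_arm:
  plan:
    - {"claw": 0,"x": 0,"y": 0,"z": 0,"turn": 10.2}
    - {"claw": 0,"x": 0,"y": 0,"z": 0,"turn": 10.2}
    - {"claw": 0,"x": 0,"y": 0,"z": 0,"turn": 10.2}
    - {"claw": 0,"x": 0,"y": 0,"z": 0,"turn": 10.2}
    - {"claw": 0,"x": 0,"y": -0.055,"z": 0,"turn": 0}
    - {"claw": 0,"x": 0,"y": -0.055,"z": 0,"turn": 0}
    - {"claw": 0,"x": 0,"y": -0.055,"z": 0,"turn": 0}
    - {"claw": 0,"x": 0,"y": -0.055,"z": 0,"turn": 0}
    - {"claw": 0,"x": 0,"y": -0.055,"z": 0,"turn": 0}
    - {"claw": 0,"x": 0,"y": -0.055,"z": 0,"turn": 0}

```text
time: 1.35
tool_pos: [0.3075, -0.3627, 0.2309]
tcp_rot: [-3.05, 0.749, 0.0]
wrist_force: [1.0, -0.5, -0.4]
width: 1.0
```

```bash
python3 -c "
from h import *
to([.4525,-.029,.175],-.48)"
```

```text
t 1.35 tcp [ 0.3075 -0.3627  0.2309] psi -0.482 toolz [-0.  0. -1.] w 0.9997494441984566 F [ 1.  -0.5 -0.4] q6 1.13
shift [-0.0261 -0.3629  0.056 ] turn -0.1
```

Call:
jog_arm:
  plan:
    - {"claw": 0,"x": -0.004,"y": -0.055,"z": 0,"turn": 0}
    - {"claw": 0,"x": -0.004,"y": -0.055,"z": 0,"turn": 0}
    - {"claw": 0,"x": -0.004,"y": -0.055,"z": 0,"turn": 0}
    - {"claw": 0,"x": -0.004,"y": -0.055,"z": 0,"turn": 0}
    - {"claw": 0,"x": -0.004,"y": -0.055,"z": 0,"turn": 0}
    - {"claw": 0,"x": -0.004,"y": -0.055,"z": 0,"turn": 0}
    - {"claw": 0,"x": -0.002,"y": -0.03,"z": 0,"turn": 0}
    - {"claw": 0,"x": 0,"y": 0,"z": 0.025,"turn": 0}
    - {"claw": 0,"x": 0,"y": 0,"z": 0.02,"turn": 0}
    - {"claw": 0,"x": 0,"y": 0,"z": 0,"turn": 0}

```text
time: 2.6
tool_pos: [0.4489, -0.033, 0.1841]
tcp_rot: [3.051, -0.748, -0.008]
wrist_force: [0.6, 0.8, 0.4]
width: 0.996
```

```bash
python3 - <<'E'
from h import *
to([.4525,-.029,.121],-.48)
a=bot.read_camera("top"); b=bot.read_camera("side")
a=cv2.resize(a[150:260,240:360],None,fx=4,fy=4,interpolation=cv2.INTER_CUBIC); b=cv2.resize(b[100:210,220:300+20],None,fx=4,fy=4,interpolation=cv2.INTER_CUBIC)
cv2.imwrite("pics/c1.png",np.hstack([a[:440],b[:440]])[:,:,::-1][:, :800] if 1 else 0)
E
```

```text
t 2.6 tcp [ 0.4489 -0.033   0.1841] psi -0.481 toolz [-0.005  0.001 -1.   ] w 0.996407277355707 F [0.6 0.8 0.4] q6 1.92
shift [ 0.0016 -0.0053  0.0631] turn -0.05
```

View pics/c1.png

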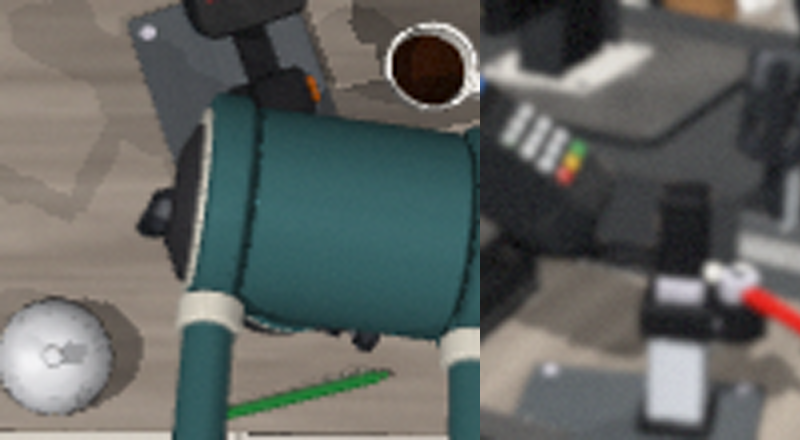

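The wrist hides the lever from above and the side crop cut off the knob; the block and cup are unchanged. I go down and pinch the knob.

Call:
jog_arm:
  newtons: 30
  plan:
    - {"claw": 0,"x": 0.0015,"y": -0.005,"z": 0,"turn": 0}
    - {"claw": 0,"x": 0,"y": 0,"z": 0.02,"turn": 0}
    - {"claw": 0,"x": 0,"y": 0,"z": 0.02,"turn": 0}
    - {"claw": 0,"x": 0,"y": 0,"z": 0.02,"turn": 0}
    - {"claw": 0,"x": 0,"y": 0,"z": 0,"turn": 0}
    - {"claw": 1,"x": 0,"y": 0,"z": 0,"turn": 0}
    - {"claw": 1,"x": 0,"y": 0,"z": 0,"turn": 0}
    - {"claw": 1,"x": 0,"y": 0,"z": 0,"turn": 0}
    - {"claw": 1,"x": 0,"y": 0,"z": 0,"turn": 0}
    - {"claw": 1,"x": 0,"y": 0,"z": 0,"turn": 0}

```text
time: 3.95
tool_pos: [0.4547, -0.0298, 0.1269]
tcp_rot: [-3.051, 0.749, -0.001]
wrist_force: [-1.9, 0.8, 3.9]
width: 0.199
```

```bash
python3 - <<'E'
from h import *
to([.4525,-.029,.121],-.48)
b=bot.read_camera("side")
b=cv2.resize(b[100:210,240:370],None,fx=5,fy=5,interpolation=cv2.INTER_CUBIC)
cv2.imwrite("pics/c2.png",b[:,:,::-1])
E
```

```text
t 3.95 tcp [ 0.4547 -0.0298  0.1269] psi -0.481 toolz [ 0.001 -0.    -1.   ] w 0.19862942111930168 F [-1.9  0.8  3.9] q6 1.93
shift [-0.0023  0.0003  0.0059] turn -0.08
```

View pics/c2.png

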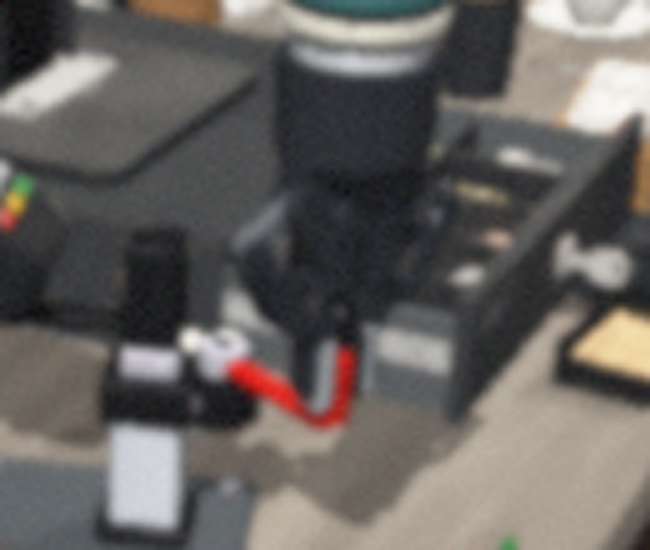

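The fingers hold the red knob (opening 17 mm), tips just above the arm. Next: swing 45.7° about the pivot, turning with it.

Call:
jog_arm:
  plan:
    - {"claw": 1,"x": 0.0003,"y": 0.0068,"z": 0,"turn": -4.57}
    - {"claw": 1,"x": 0.0003,"y": 0.0068,"z": 0,"turn": -4.57}
    - {"claw": 1,"x": 0.0003,"y": 0.0068,"z": 0,"turn": -4.57}
    - {"claw": 1,"x": 0.0003,"y": 0.0068,"z": 0,"turn": -4.57}
    - {"claw": 1,"x": 0.0003,"y": 0.0068,"z": 0,"turn": -4.57}
    - {"claw": 1,"x": 0.0003,"y": 0.0068,"z": 0,"turn": -4.57}
    - {"claw": 1,"x": 0.0003,"y": 0.0068,"z": 0,"turn": -4.57}
    - {"claw": 1,"x": 0.0003,"y": 0.0068,"z": 0,"turn": -4.57}
    - {"claw": 1,"x": 0.0003,"y": 0.0068,"z": 0,"turn": -4.57}
    - {"claw": 1,"x": 0.0003,"y": 0.0068,"z": 0,"turn": -4.57}

```text
time: 5.25
tool_pos: [0.4496, -0.0956, 0.1269]
tcp_rot: [-3.101, -0.499, -0.001]
wrist_force: [-1.1, 1.8, 5.0]
width: 0.199
```

Call:
jog_arm:
  plan:
    - {"claw": 1,"x": 0,"y": 0,"z": 0,"turn": 0}
    - {"claw": 1,"x": 0,"y": 0,"z": 0,"turn": 0}
    - {"claw": 1,"x": 0,"y": 0,"z": 0,"turn": 0}

```text
time: 5.62
tool_pos: [0.4497, -0.0959, 0.1269]
tcp_rot: [3.102, 0.493, 0.002]
wrist_force: [-1.0, -0.1, 4.8]
width: 0.198
```

```bash
python3 - <<'E'
from h import *
to([.4487,-.0954,.121],.317)
p=bot.read_state()['tool_pos']-[.5295,-.0689,0]; print(np.linalg.norm(p[:2]), .317+np.pi-np.arctan2(p[1],p[0])%(2*np.pi))
E
```

```text
t 5.625 tcp [ 0.4497 -0.0959  0.1269] psi 0.315 toolz [ 0.001 -0.001 -1.   ] w 0.19781167076241687 F [-1.  -0.1  4.8] q6 0.99
shift [-0.0008 -0.0008  0.0059] turn -0.11
0.0842135730343603 -0.009059161693748763
```

Call:
jog_arm:
  plan:
    - {"claw": 0,"x": 0,"y": 0,"z": 0,"turn": 0}
    - {"claw": 0,"x": 0,"y": 0,"z": 0,"turn": 0}
    - {"claw": 0,"x": 0,"y": 0,"z": 0,"turn": 0}
    - {"claw": 0,"x": 0,"y": 0,"z": 0,"turn": 0}
    - {"claw": 0,"x": 0,"y": 0,"z": -0.04,"turn": 0}
    - {"claw": 0,"x": 0,"y": 0,"z": -0.06,"turn": 0}
    - {"claw": 0,"x": -0.04,"y": 0,"z": 0,"turn": 0}
    - {"claw": 0,"x": -0.04,"y": 0,"z": 0,"turn": 0}
    - {"claw": 0,"x": 0,"y": 0,"z": 0,"turn": 0}
    - {"claw": 0,"x": 0,"y": 0,"z": 0,"turn": 0}

```text
time: 6.88
tool_pos: [0.3737, -0.1207, 0.2265]
tcp_rot: [3.102, 0.494, 0.002]
wrist_force: [0.1, -0.4, -0.1]
width: 1.002
```

```bash
python3 - <<'E'
from h import *
to([.5637,-.0577,.136],.317)
a=bot.read_camera("top"); b=bot.read_camera("side")
a=cv2.resize(a[140:250,255:355],None,fx=4,fy=4,interpolation=cv2.INTER_CUBIC); b=cv2.resize(b[110:220,230:330],None,fx=4,fy=4,interpolation=cv2.INTER_CUBIC)
cv2.imwrite("pics/c3.png",np.hstack([a,b])[:,:,::-1])
E
```

```text
t 6.875 tcp [ 0.3737 -0.1207  0.2265] psi 0.316 toolz [ 0.001 -0.    -1.   ] w 1.0021722855339963 F [ 0.1 -0.4 -0.1] q6 0.88
shift [ 0.2001 -0.001   0.0907] turn -0.08
```

View pics/c3.png

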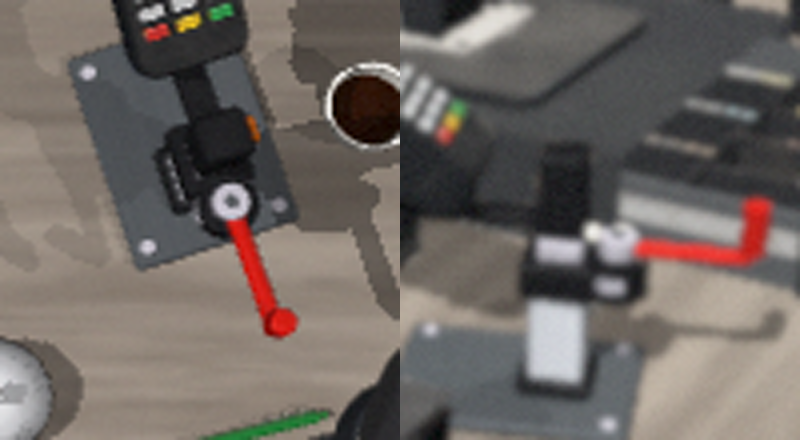

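The lever now points straight out: knob (281,321), hub (231,201), block top centre (224,138) in the left crop. I check the angle by numbers.

```bash
python3 - <<'E'
from h import *
T=lambda x,y:((x+.5)/4-.5+255,(y+.5)/4-.5+140)
S=lambda x,y:((x+.5)/4-.5+230,(y+.5)/4-.5+110)
k=plane("top",T(281,321),.151);print(k,tri(T(281,321),S(758,204)) if 0 else tri(T(281,321),S(358,204)))
p=k-[.5295,-.0689,0];print(np.linalg.norm(p[:2]), .317+np.pi-np.arctan2(p[1],p[0])%(2*np.pi))
print(plane("top",T(224,138),.178),tri(T(224,138),S(168,150)))
E
```

```text
[ 0.45034334 -0.09480795  0.151     ] (array([ 0.4488278 , -0.09551098,  0.14997157]), np.float64(0.0033217639868054643))
0.08328864785839542 0.0006895622470159957
[ 0.56208478 -0.05705106  0.178     ] (array([ 0.56162217, -0.05767754,  0.17576894]), np.float64(0.0018160734477438028))
```

Call:
jog_arm:
  newtons: 80
  plan:
    - {"claw": 0,"x": 0.05,"y": 0,"z": 0,"turn": 0}
    - {"claw": 0,"x": 0.05,"y": 0,"z": 0,"turn": 0}
    - {"claw": 0,"x": 0.05,"y": 0,"z": 0,"turn": 0}
    - {"claw": 0,"x": 0.03,"y": 0,"z": 0,"turn": 0}
    - {"claw": 0,"x": 0.0195,"y": -0.001,"z": 0,"turn": 0}
    - {"claw": 0,"x": 0,"y": 0,"z": 0,"turn": 0}
    - {"claw": 0,"x": 0,"y": 0,"z": 0.03,"turn": 0}
    - {"claw": 0,"x": 0,"y": 0,"z": 0,"turn": 0}
    - {"claw": 0,"x": 0,"y": 0,"z": 0,"turn": 0}

```text
time: 8.1
tool_pos: [0.5621, -0.058, 0.1969]
tcp_rot: [3.102, 0.494, 0.0]
wrist_force: [1.1, 0.1, 0.8]
width: 1.002
```

```bash
python3 - <<'E'
from h import *
to([.5633,-.0576,.136],.317)
b=bot.read_camera("side")
b=cv2.resize(b[90:210,210:330],None,fx=4.5,fy=4.5,interpolation=cv2.INTER_CUBIC)
cv2.imwrite("pics/c4.png",b[:,:,::-1])
E
```

```text
t 8.1 tcp [ 0.5621 -0.058   0.1969] psi 0.316 toolz [ 0. -0. -1.] w 1.0018659269041523 F [1.1 0.1 0.8] q6 1.11
shift [ 0.0013 -0.      0.0609] turn -0.06
```

View pics/c4.png

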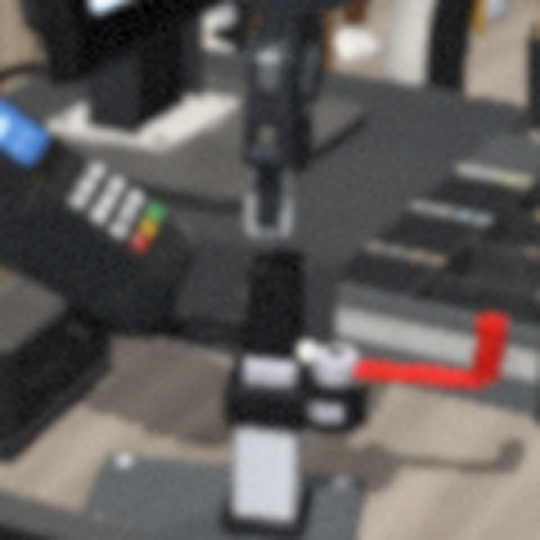

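The open fingers hang straight above the block, clear of the reader and lever. Descend and squeeze.

Call:
jog_arm:
  newtons: 80
  plan:
    - {"claw": 0,"x": 0.001,"y": 0,"z": 0.02,"turn": 0}
    - {"claw": 0,"x": 0,"y": 0,"z": 0.02,"turn": 0}
    - {"claw": 0,"x": 0,"y": 0,"z": 0.02,"turn": 0}
    - {"claw": 0,"x": 0,"y": 0,"z": 0,"turn": 0}
    - {"claw": 1,"x": 0,"y": 0,"z": 0,"turn": 0}
    - {"claw": 1,"x": 0,"y": 0,"z": 0,"turn": 0}
    - {"claw": 1,"x": 0,"y": 0,"z": 0,"turn": 0}
    - {"claw": 1,"x": 0,"y": 0,"z": 0,"turn": 0}
    - {"claw": 1,"x": 0,"y": 0,"z": 0,"turn": 0}
    - {"claw": 1,"x": 0,"y": 0,"z": 0,"turn": 0}

```text
time: 9.4
tool_pos: [0.5643, -0.0573, 0.1378]
tcp_rot: [3.102, 0.495, 0.003]
wrist_force: [-1.7, 1.8, 6.2]
width: 0.389
```

```bash
python3 - <<'E'
from h import *
to([.5633,-.0576,.288],.317)
E
```

```text
t 9.4 tcp [ 0.5643 -0.0573  0.1378] psi 0.317 toolz [ 0.002 -0.    -1.   ] w 0.38871966446950323 F [-1.7  1.8  6.2] q6 1.11
shift [-8.000e-04  1.000e-04 -1.502e-01] turn -0.02
```

Opening is 33 mm, so the button is fully in. Pull up.

Call:
jog_arm:
  plan:
    - {"claw": 1,"x": 0,"y": 0,"z": -0.01,"turn": 0}
    - {"claw": 1,"x": 0,"y": 0,"z": -0.01,"turn": 0}
    - {"claw": 1,"x": 0,"y": 0,"z": -0.012,"turn": 0}
    - {"claw": 1,"x": 0,"y": 0,"z": -0.012,"turn": 0}
    - {"claw": 1,"x": 0,"y": 0,"z": -0.012,"turn": 0}
    - {"claw": 1,"x": 0,"y": 0,"z": -0.012,"turn": 0}
    - {"claw": 1,"x": 0,"y": 0,"z": -0.009,"turn": 0}
    - {"claw": 1,"x": 0,"y": 0,"z": 0,"turn": 0}
    - {"claw": 1,"x": 0,"y": 0,"z": 0,"turn": 0}

```text
time: 10.52
tool_pos: [0.5638, -0.0574, 0.2137]
tcp_rot: [3.102, 0.495, 0.002]
wrist_force: [4.2, 0.9, -3.8]
width: 0.389
```

Call:
jog_arm:
  plan:
    - {"claw": 1,"x": 0,"y": 0,"z": -0.01,"turn": 0}
    - {"claw": 1,"x": 0,"y": 0,"z": -0.01,"turn": 0}
    - {"claw": 1,"x": 0,"y": 0,"z": -0.01,"turn": 0}
    - {"claw": 1,"x": 0,"y": 0,"z": -0.01,"turn": 0}
    - {"claw": 1,"x": 0,"y": 0,"z": -0.01,"turn": 0}
    - {"claw": 1,"x": 0,"y": 0,"z": -0.01,"turn": 0}
    - {"claw": 1,"x": 0,"y": 0,"z": -0.008,"turn": 0}
    - {"claw": 1,"x": 0,"y": 0,"z": 0,"turn": 0}
    - {"claw": 1,"x": 0,"y": 0,"z": 0,"turn": 0}

```text
time: 11.65
tool_pos: [0.5637, -0.0574, 0.2812]
tcp_rot: [3.102, 0.495, 0.001]
wrist_force: [4.8, 1.4, -3.9]
width: 0.392
```

```bash
python3 - <<'E'
from h import *
to([.5633,-.0576,.288],.317)
b=bot.read_camera("side")
b=cv2.resize(b[60:210,190:340],None,fx=3.7,fy=3.7,interpolation=cv2.INTER_CUBIC)
cv2.imwrite("pics/c5.png",b[:,:,::-1])
E
```

```text
t 11.65 tcp [ 0.5637 -0.0574  0.2812] psi 0.316 toolz [ 0. -0. -1.] w 0.3920984388619267 F [ 4.8  1.4 -3.9] q6 1.11
shift [-0.0004  0.0001 -0.0068] turn -0.04
```

View pics/c5.png

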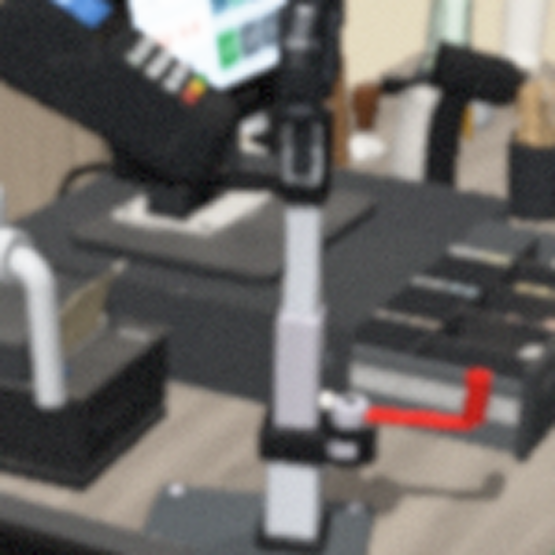

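Both sections are coming out and the lever is still straight. The last ~7 mm go in small steps against the stop.

Call:
jog_arm:
  plan:
    - {"claw": 1,"x": 0,"y": 0,"z": -0.003,"turn": 0}
    - {"claw": 1,"x": 0,"y": 0,"z": -0.002,"turn": 0}
    - {"claw": 1,"x": 0,"y": 0,"z": 0,"turn": 0}
    - {"claw": 1,"x": 0,"y": 0,"z": 0,"turn": 0}

```text
time: 12.2
tool_pos: [0.5636, -0.0574, 0.2853]
tcp_rot: [-3.102, -0.495, 0.0]
wrist_force: [6.4, 1.0, -7.7]
width: 0.387
```

Call:
jog_arm:
  plan:
    - {"claw": 1,"x": 0,"y": 0,"z": -0.002,"turn": 0}
    - {"claw": 1,"x": 0,"y": 0,"z": 0,"turn": 0}
    - {"claw": 1,"x": 0,"y": 0,"z": 0,"turn": 0}

```text
time: 12.58
tool_pos: [0.5636, -0.0574, 0.2871]
tcp_rot: [-3.102, -0.495, 0.0]
wrist_force: [6.9, 1.6, -6.8]
width: 0.391
```

Call:
jog_arm:
  plan:
    - {"claw": 1,"x": 0,"y": 0,"z": -0.002,"turn": 0}
    - {"claw": 1,"x": 0,"y": 0,"z": 0,"turn": 0}
    - {"claw": 1,"x": 0,"y": 0,"z": 0,"turn": 0}

```text
time: 12.95
tool_pos: [0.5634, -0.0574, 0.288]
tcp_rot: [-3.102, -0.495, 0.002]
wrist_force: [7.5, -0.1, -10.6]
width: 0.393
```

Call:
jog_arm:
  plan:
    - {"claw": 1,"x": 0,"y": 0,"z": -0.002,"turn": 0}
    - {"claw": 1,"x": 0,"y": 0,"z": 0,"turn": 0}
    - {"claw": 1,"x": 0,"y": 0,"z": 0,"turn": 0}
    - {"claw": 1,"x": 0,"y": 0,"z": 0,"turn": 0}

```text
time: 13.45
tool_pos: [0.5632, -0.0574, 0.2881]
tcp_rot: [-3.102, -0.495, 0.004]
wrist_force: [9.7, 0.3, -16.5]
width: 0.385
```

```bash
python3 - <<'E'
from h import *
to([.5633,-.0576,.288],.317)
a=bot.read_camera("top");b=bot.read_camera("side")
a=cv2.resize(a[140:265,235:375],None,fx=2.8,fy=2.8);a=a[:350]
b=cv2.resize(b[60:185,190:330],None,fx=2.8,fy=2.8)
cv2.imwrite("pics/c6.png",np.hstack([a,b])[:,:,::-1])
E
```

```text
t 13.45 tcp [ 0.5632 -0.0574  0.2881] psi 0.316 toolz [-0.003  0.    -1.   ] w 0.3848324588766758 F [  9.7   0.3 -16.5] q6 1.11
shift [-0.      0.0002  0.0001] turn -0.03
```

View pics/c6.png

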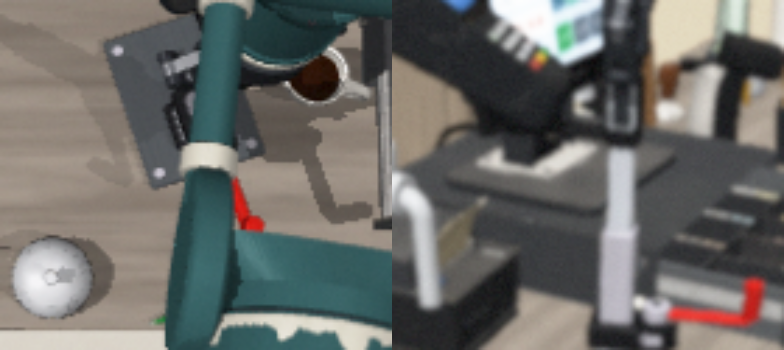

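The post is fully out. The TCP stopped rising (0.2880 to 0.2881 m) while the pull grew to 16.5 N. The cup and bell have not moved, and the lever is still straight. I hand in.

```bash
python3 -c "
from workcell import bot
print(bot.finish_job())"
```

```text
the job is handed in; nothing more can be done
None
```

The reader is up at the second stop and the arm is still holding it there. I handed the job in at about 13.6 s, and the hand-in reports no verdict.

**What I did:** I pinched the red knob and swung the lever from about 0.80 rad to straight out. Then I gripped the head along the stand's y, which squeezed the orange button in (opening 33 mm). I pulled straight up past the first stop until the post came no farther.

**Last checks:**
- **Height:** the tool rose 150.3 mm, which puts the grip at about 305 mm. The last 2 mm step raised it only 0.1 mm while the pull grew from 10.6 to 16.5 N, so it is against the stop.
- **Lever:** the camera measured about 0.00 rad and the arm pose about -0.01 rad after the swing. The last pictures still show it straight out, though the arm partly hides it from above.
- **Cup and bell:** the last top picture shows both standing where they were.
- **Sugar pourer:** I did not look at it again at the end. The arm never went near it.
- **Button and sections:** I inferred these from the finger opening, the rise and the pictures, because there is no direct reading of those joints.
- **Disagreement:** the two camera views of the knob differed by about 3 mm, too little to affect the result. No check failed.

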